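# Put the doming set back in its caddy

## Task

Put the doming set away in its wooden caddy: the dimpled steel block in the square pocket and the three round-nosed punches upright in the round pockets, the thickest in the widest, the middle one in the middle-sized and the thinnest in the narrowest, each standing flat on its pocket's floor. Leave the plain block without dimples and the square stake standing where they are on the cork mat.

Things in the scene. Friction and masses are not known exactly. Their poses are not given: they have to be found in the camera images.
- punch_thick: Loose bright-steel punch standing upright on the cork mat (3 mm thick): a round column with a rounded nose on top, 50 mm in diameter, 58 mm high, straight-sided up to 40 mm, about 0.45 kg. Origin: centre of its foot, z up. Neighbours stand at least 85 mm away, centre to centre; only flat scraps up to 6 mm high lie between.
- punch_middle: Loose bright-steel punch standing upright on the cork mat (3 mm thick): a round column with a rounded nose on top, 34 mm in diameter, 57 mm high, straight-sided up to 41 mm, about 0.26 kg. Origin: centre of its foot, z up. Neighbours stand at least 85 mm away, centre to centre; only flat scraps up to 6 mm high lie between.
- punch_thin: Loose bright-steel punch standing upright on the cork mat (3 mm thick): a round column with a rounded nose on top, 20 mm in diameter, 54 mm high, straight-sided up to 44 mm, about 0.1 kg. Origin: centre of its foot, z up. Neighbours stand at least 85 mm away, centre to centre; only flat scraps up to 6 mm high lie between.
- doming_block: Loose bright-steel doming block on the cork mat (3 mm thick), 52 x 52 mm and 48 mm high, with four round dimples of different sizes (13 to 20 mm across, 9 mm deep) in its top face, about 0.55 kg. Origin: centre of its underside, z up, x and y square to its side faces.
- plain_block: Look-alike that stays: loose bright-steel bench block on the cork mat, 52 x 52 mm and 48 mm high, with a plain flat top without dimples. Origin: centre of its underside, z up, x and y square to its sides.
- square_stake: Look-alike that stays: loose bright-steel stake standing on the cork mat, square in section, 34 x 34 mm, 57 mm high, with a flat top. Origin: centre of its underside, z up, x and y square to its sides.
- pocket_wide: Fixed light-wood block 80 x 80 x 12 mm, one of four set two by two, 92 mm apart, in a flat dark caddy (204 mm square, rim 15 mm high). Origin: centre of its underside, 6 mm above the bench; z up, x and y along its edges. In its middle is the widest round pocket, 66 mm in diameter, 8 mm deep (floor 4 mm above the origin), for the thick punch.
- pocket_middle: Fixed light-wood block 80 x 80 x 12 mm, one of four set two by two, 92 mm apart, in a flat dark caddy (204 mm square, rim 15 mm high). Origin: centre of its underside, 6 mm above the bench; z up, x and y along its edges. In its middle is the middle round pocket, 48 mm in diameter, 8 mm deep (floor 4 mm above the origin), for the middle punch.
- pocket_narrow: Fixed light-wood block 80 x 80 x 12 mm, one of four set two by two, 92 mm apart, in a flat dark caddy (204 mm square, rim 15 mm high). Origin: centre of its underside, 6 mm above the bench; z up, x and y along its edges. In its middle is the narrowest round pocket, 33 mm in diameter, 8 mm deep (floor 4 mm above the origin), for the thin punch.
- pocket_square: Fixed light-wood block 80 x 80 x 12 mm, one of four set two by two, 92 mm apart, in a flat dark caddy (204 mm square, rim 15 mm high). Origin: centre of its underside, 6 mm above the bench; z up, x and y along its edges. In its middle is a square pocket, 66 x 66 mm, sides parallel to x and y, 8 mm deep (floor 4 mm above the origin), for the doming block: turn it parallel.

How it is judged:
By the outcome, as a careful person would: the job done as asked, in the order asked, and still so for the second after the job is handed in, with the robot touching nothing.
It also fails if it takes over 112 s, if anything falls off the work surface, if the arm or the gripper's body presses on something with over 40 N, if the wrist force passes 120 N, or if a joint passes its speed limit or range.

## Robot

A 6-joint arm with a two-finger parallel gripper is mounted at the origin on the work surface. World frame = base frame: x ahead of the robot, y to its left, z up, the work surface at z = 0. Lengths are in mm, angles in rad, forces in N, time in s.
With the tool pointing down it reaches from about 300 to 775 mm from the base axis. Payload 14.6 kg.
Tool frame: the origin (TCP) lies on the centre line of the jaws, within the pads' length; the fingertips stand 19 mm ahead of it and the grasp point (between the pads) is the TCP (bot.tip_reach is the distance from the TCP to the fingertips, in mm); y points along the fingers, x is the direction in which the jaws open and shut, and the axes are right-handed (so a half turn about y gives the same grasp; the last joint's range is limited). The gripper opens to 85 mm and grips with 20 to 120 N. Pads are 22 mm wide; open, the fingers measure 114 mm over their backs; the gripper's body (76 mm by 85 mm) begins 54 mm behind the grasp point. The pads swing forward as they close: fully open they stand 13 mm farther back than shut.
Start: joints at [1.27, 0.3, 1.521, -0, 1.321, -0.067], TCP at [127.42, 535.027, 250.281] pointing down, gripper open.
Joint ranges: [-3.03, 3.03], [-0.79, 2.21], [0.23, 2.52], [-1.04, 4.18], [0, 3.07], [-2.55, 2.55]. Speed limits (rad/s): [2.22, 2.22, 2.57, 3.14, 3.14, 3.14].

## Interface

Orientations are given as a unit quaternion [w, x, y, z].
In Python, from rig import bot gives the robot as it stands. Calls block until the motion is done:
- bot.move_to(position, orientation): joint-space move of the TCP to a pose.
- bot.servo_line(position, attitude=None, speed=150, until_force=None): straight line of the TCP; attitude=None keeps the orientation; speed is the mean speed in mm/s. With until_force (N) it stops when the force on the tool has changed by that much, and returns True; else False.
- bot.move_joints(angles): joint-space move.
- bot.move_gripper(opening, grip_force=None): finger opening in mm; grip_force is the grip in N (None keeps the last); returns when the fingers have stopped.
- bot.dwell(seconds).
- bot.ik(position, orientation): joint angles nearest the present ones, or None.
- bot.read_state(): the state.
- bot.read_camera(name): name is "scene" or "top" or "wrist"; returns a dict with "image" (420x560x3 uint8, blue, green, red), "depth" (420x560 float32, mm along the optical axis (not along the pixel's ray), 0 where there is no reading), "fovy" (degrees; the focal length in pixels is half the picture's height over the tangent of half this angle, whatever the lens; pixels are square), "cx", "cy" (the principal point, pixels), "k1" (the pictures are not rectified: a ray, as slopes to the right and down, at radius r is drawn at 1 + k1 r^2 times it, then the intrinsics apply), "eye" and "attitude" of the camera in the world; the wrist camera has in their place "mount" (4x4, takes a point from camera to tool coordinates, whose origin is the TCP and whose axes are the tool frame's). Camera axes: x right, y down, z forward; pixel columns grow to the right and rows downward; lengths in mm; the calibration is good to about 2 mm. A picture is of the moment at which its call begins: read the wrist's pose just before it.
A pose or a line that the arm cannot do raises bot.MotionError and nothing moves.
- bot.finish_job(): hands the job in, once; it reports no verdict.
The state is a dict: "clock": time; "joint_positions": joint angles; "qvel": joint speeds; "effort": joint torques, N m; "ee_pos": TCP position; "tool_rot": TCP orientation; "ft_force": force on the tool from outside, world axes, zero at the start; "moment": the same for the moment, N m; "grip_width": finger opening in mm.
Only numpy, scipy, OpenCV 4.12 (cv2) and the standard library are available. Lean on these libraries where they do the work, as an engineer would, in place of code of your own. Each camera call takes 0.05 s, during which the arm holds its last target.

## Working session

There is one attempt and no reset: what is moved stays moved. The work goes in short steps, each a Python script; the robot and the scene stay as the last script left them, time stands still between calls to the robot, and variables do not carry over. Pictures are saved under pics/ and viewed, and the job is handed in when it is done.

```bash
ls; mkdir -p pics; python3 - <<'E'
from rig import bot
import cv2,numpy as np,pickle
d={}
for n in("scene","top","wrist"):
    s=bot.read_state();c=bot.read_camera(n);c['st']=s;d[n]=c
    cv2.imwrite(f"pics/{n}0.png",c["image"]);print(n,{k:v for k,v in c.items() if k not in("image","depth","st")})
pickle.dump(d,open("d0.pkl","wb"));print(s)
E
```

```text
pics
scene {'fovy': 44.71133658650753, 'cx': 279.90218227500947, 'cy': 210.19687430911122, 'k1': -0.16067603389019436, 'eye': array([1088.40107935, -376.24000305,  745.51215668]), 'attitude': array([-0.32293949,  0.83180966,  0.41976369, -0.16613613])}
top {'fovy': 46.41448619522631, 'cx': 281.68196424720384, 'cy': 212.19974808326964, 'k1': -0.07459047983756711, 'eye': array([ 451.11128094,   -2.83512166, 1045.14092345]), 'attitude': array([ 0.0303835 , -0.69810137,  0.71497176, -0.02338176])}
wrist {'fovy': 64.91684683903733, 'cx': 282.2203163856653, 'cy': 210.13995666656206, 'k1': -0.06634921389991684, 'mount': array([[ 9.99999541e-01,  2.98572634e-04, -9.10601506e-04,
         2.89887079e-01],
       [ 9.56808771e-04, -2.58072381e-01,  9.66125111e-01,
        -1.23057494e+02],
       [ 5.34574210e-05, -9.66125539e-01, -2.58072548e-01,
         6.44058408e+01],
       [ 0.00000000e+00,  0.00000000e+00,  0.00000000e+00,
         1.00000000e+00]])}
{'clock': 0.1, 'joint_positions': array([ 1.27038685e+00,  3.00419935e-01,  1.52154050e+00, -1.07368323e-05,
        1.32069139e+00, -6.65944015e-02]), 'qvel': array([ 0.00080061, -0.00224666, -0.00298482, -0.00037183, -0.00023002,
        0.00022332]), 'effort': array([ 1.41300137e-03, -5.44377851e+01, -3.62372124e+01, -3.92581200e-06,
        3.09002200e-03, -9.59549112e-06]), 'ee_pos': array([127.37386202, 534.846373  , 249.76653415]), 'tool_rot': array([-0.55469203,  0.55512215,  0.43796043, -0.4385736 ]), 'ft_force': array([ 0.95339413, -0.11942389, -0.27752466]), 'moment': array([ 0.05236384,  0.00281209, -0.0657194 ]), 'grip_width': 85.12382813766598}
```

View pics/top0.png

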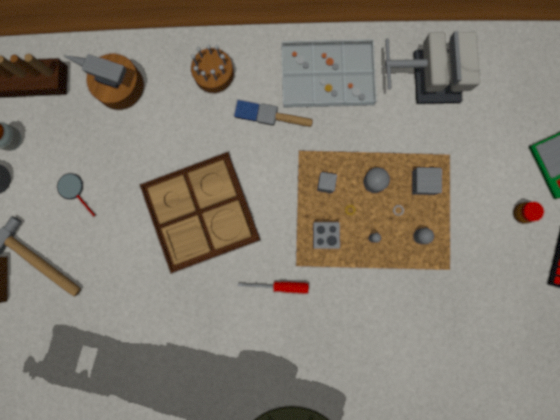

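View pics/scene0.png

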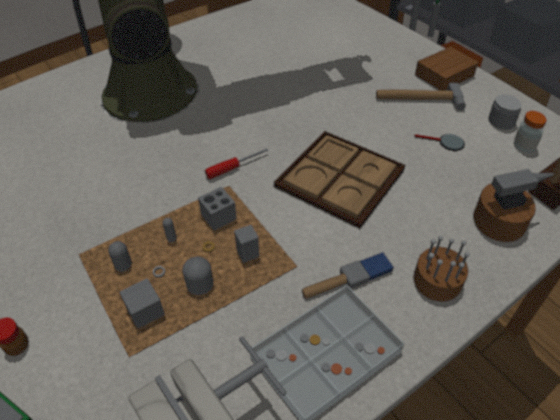

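View pics/wrist0.png

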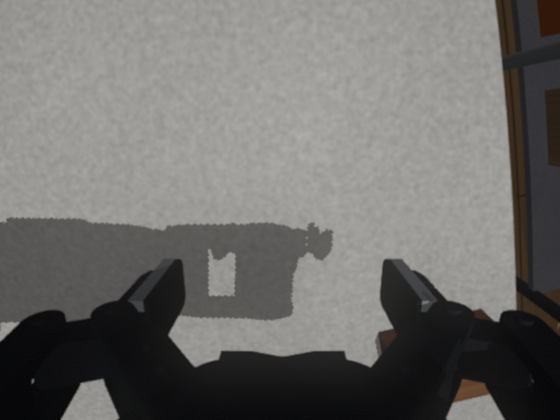

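The top view shows the caddy around (200,212), with square pocket at lower left and three round pockets. On the mat are the dimpled block (327,235), plain block (428,181), stake (327,182), thick (377,180), middle (424,236) and thin (375,238). I'll enlarge both areas.

```bash
python3 - <<'E'
import cv2,pickle
d=pickle.load(open("d0.pkl","rb"));im=d["top"]["image"]
a=im[145:275,290:456];b=im[145:280,132:268]
cv2.imwrite("pics/mat.png",cv2.resize(a,None,fx=4.5,fy=4.5,interpolation=cv2.INTER_CUBIC))
cv2.imwrite("pics/cad.png",cv2.resize(b,None,fx=4.4,fy=4.4,interpolation=cv2.INTER_CUBIC))
E
```

```text
(no output)
```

View pics/mat.png

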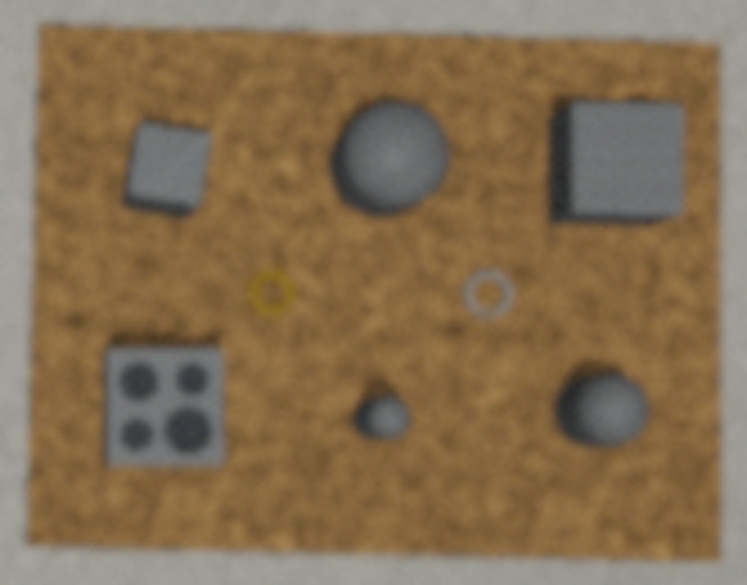

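View pics/cad.png

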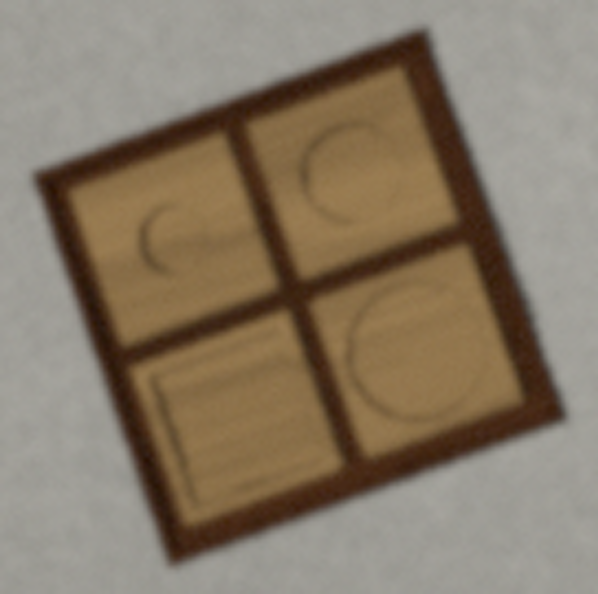

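Mat crop: block top-face corners (107,345),(224,345),(224,466),(107,466), thick punch (392,157), thin nose (384,416), middle (605,409). Caddy crop: outer corners (36,175),(428,28),(567,417),(172,566). Narrow pocket is top left, middle top right, wide bottom right and square bottom left. Next I'll turn these into positions and cross-check against depth from both cameras.

```bash
cat > h.py <<'E'
import numpy as np,cv2,pickle
from scipy.spatial.transform import Rotation as R
def K(c):
    f=210/np.tan(np.radians(c["fovy"]/2)); return np.array([[f,0,c["cx"]],[0,f,c["cy"]],[0,0,1.]])
def slopes(c,uv):
    return cv2.undistortPointsIter(np.asarray(uv,float).reshape(-1,1,2),K(c),np.array([c["k1"],0,0,0,0.]),None,None,(3,50,1e-9)).reshape(-1,2)
def pose(c):
    if "mount" in c:
        q=c["st"]["tool_rot"];T=R.from_quat(np.roll(q,-1)).as_matrix();M=c["mount"]
        return T@M[:3,:3],c["st"]["ee_pos"]+T@M[:3,3]
    return R.from_quat(np.roll(c["attitude"],-1)).as_matrix(),np.array(c["eye"])
def at_z(c,uv,z):
    s=slopes(c,uv);A,e=pose(c);d=np.c_[s,np.ones(len(s))]@A.T
    return e+d*((z-e[2])/d[:,2])[:,None]
def cloud(c):
    v,u=np.mgrid[:420,:560];s=slopes(c,np.c_[u.ravel(),v.ravel()]);dp=c["depth"].ravel()
    A,e=pose(c);P=(np.c_[s,np.ones(len(s))]*dp[:,None])@A.T+e;P[dp<=0]=np.nan
    return P.reshape(420,560,3)
E
python3 - <<'E'
from h import *
d=pickle.load(open("d0.pkl","rb"));t=d["top"]
f=lambda c,o,s:(np.array(c,float)+.5)/s-.5+o
C=at_z(t,f([(36,175),(428,28),(567,417),(172,566)],[132,145],4.4),15)
print("caddy",C.round(1),C.mean(0).round(1),[np.linalg.norm(C[i]-C[i-1]).round(1) for i in range(4)])
for i,j in((0,1),(3,2),(3,0),(2,1)):print(np.degrees(np.arctan2(*(C[j]-C[i])[1::-1])).round(2))
m=[290,145]
B=at_z(t,f([(107,345),(224,345),(224,466),(107,466)],m,4.5),51);print("block",B.round(1),B.mean(0))
for n,p,z in(("thick",(392,157),45),("thin",(384,416),52),("mid",(605,409),48)):print(n,at_z(t,f([p],m,4.5),z).round(1))
approx=dict(zip("thick thin mid block".split(),[at_z(t,f([p],m,4.5),45)[0,:2] for p in((392,157),(384,416),(605,409),(165,405))]))
H=dict(thick=61,thin=57,mid=60,block=51)
for cn in("top","scene"):
    P=cloud(d[cn]);P=P.reshape(-1,3)
    print(cn,'bench z',np.nanmedian(P[(abs(P[:,0]-450)<15)&(abs(P[:,1]-30)<15),2]))
    for n,a in approx.items():
        Q=P[(np.linalg.norm(P[:,:2]-a,axis=1)<40)&(P[:,2]>25)]
        top=Q[Q[:,2]>H[n]-4]
        print(n,len(Q),Q.min(0).round(1),Q.max(0).round(1),"mid",((Q.min(0)+Q.max(0))/2).round(1),"topmean",top.mean(0).round(1))
        if n=="block":
            print(cv2.minAreaRect(top[:,:2].astype(np.float32)))
E
```

```text
caddy [[596.8 308.5  15. ]
 [663.6 116.1  15. ]
 [473.5  52.4  15. ]
 [406.5 243.1  15. ]] [535.1 180.   15. ] [np.float64(201.2), np.float64(203.7), np.float64(200.5), np.float64(202.1)]
-70.84
-70.65
19.0
18.55
block [[ 506.9  -57.9   51. ]
 [ 505.6 -110.7   51. ]
 [ 451.1 -109.    51. ]
 [ 452.4  -56.3   51. ]] [479.02612002 -83.46476197  51.        ]
thick [[ 590.2 -191.2   45. ]]
thin [[ 471.8 -181.7   52. ]]
mid [[ 472.5 -283.3   48. ]]
top bench z -0.49353020630269384
thick 489 [ 566.3 -216.6   25.4] [ 614.5 -168.4   66.1] mid [ 590.4 -192.5   45.7] topmean [ 591.1 -193.    59.3]
thin 91 [ 461.7 -193.    26. ] [ 480.3 -174.8   58.3] mid [ 471.  -183.9   42.2] topmean [ 470.1 -183.7   55.1]
mid 243 [ 457.  -301.    25.1] [ 488.5 -269.    63.6] mid [ 472.8 -285.    44.3] topmean [ 471.9 -286.4   58.2]
block 697 [ 451.5 -109.5   31.2] [504.2 -56.5  55.3] mid [477.9 -83.   43.2] topmean [477.5 -83.5  50.6]
((477.5216979980469, -83.70330810546875), (51.129295349121094, 50.862937927246094), 88.59823608398438)
scene bench z -0.5666802864164993
thick 769 [ 568.9 -216.6   25. ] [ 617.2 -166.6   62.7] mid [ 593.  -191.6   43.9] topmean [ 592.6 -191.2   59.1]
thin 164 [ 464.3 -194.2   25.5] [ 483.5 -173.8   56.7] mid [ 473.9 -184.    41.1] topmean [ 471.9 -184.2   54.9]
mid 378 [ 460.  -302.5   25.2] [ 489.4 -268.8   62.3] mid [ 474.7 -285.6   43.7] topmean [ 473.6 -285.5   58.2]
block 850 [ 449.5 -108.9   25.1] [506.9 -55.6  54.1] mid [478.2 -82.2  39.6] topmean [479.3 -82.4  49.9]
((478.08978271484375, -82.3102798461914), (52.91209411621094, 57.7045783996582), 88.39025115966797)
```

```bash
cat >> h.py <<'E'
A0=18.8
def pk(n,c=(535.1,180.0)):
    a,b=dict(narrow=(46,46),middle=(46,-46),wide=(-46,-46),square=(-46,46))[n]
    t=np.radians(A0);return np.array([c[0]+a*np.cos(t)-b*np.sin(t),c[1]+a*np.sin(t)+b*np.cos(t)])
def proj(c,P):
    A,e=pose(c);Q=(np.asarray(P)-e)@A
    return cv2.projectPoints(Q,np.zeros(3),np.zeros(3),K(c),np.array([c["k1"],0,0,0,0.]))[0].reshape(-1,2)
def overlay(c,fn,crop,s):
    im=cv2.resize(c["image"],None,fx=s,fy=s,interpolation=cv2.INTER_CUBIC)
    a=np.linspace(0,2*np.pi,60);circ=np.c_[np.cos(a),np.sin(a)]
    L=[np.c_[pk(n)+r*circ,np.full(60,18)] for n,r in(("narrow",16.5),("middle",24),("wide",33))]
    t=np.radians(A0);Rm=np.array([[np.cos(t),-np.sin(t)],[np.sin(t),np.cos(t)]])
    sq=np.array([(-1,-1),(1,-1),(1,1),(-1,1)])
    L+= [np.c_[pk("square")+(sq*33)@Rm.T,np.full(4,18)],np.c_[np.array([535.1,180])+(sq*102)@Rm.T,np.full(4,15)]]
    for p in L: cv2.polylines(im,[np.round((proj(c,p)+.5)*s-.5).astype(int)],True,(0,255,0),1)
    x0,y0,x1,y1=[int(v*s) for v in crop];cv2.imwrite(fn,im[y0:y1,x0:x1])
E
python3 - <<'E'
from h import *
d=pickle.load(open("d0.pkl","rb"))
overlay(d["scene"],"pics/ovs.png",(265,125,415,240),5)
overlay(d["top"],"pics/ovt.png",(132,145,268,280),4.4)
from rig import bot
print(bot.tip_reach,{n:pk(n).round(1) for n in("narrow","middle","wide","square")})
q=d["top"]["st"]["tool_rot"];print(R.from_quat(np.roll(q,-1)).as_matrix().round(2))
E
```

```text
19.0 {'narrow': array([563.8, 238.4]), 'middle': array([593.5, 151.3]), 'wide': array([506.4, 121.6]), 'square': array([476.7, 208.7])}
[[ 0.23 -0.   -0.97]
 [ 0.97 -0.    0.23]
 [-0.   -1.    0.  ]]
```

View pics/ovs.png

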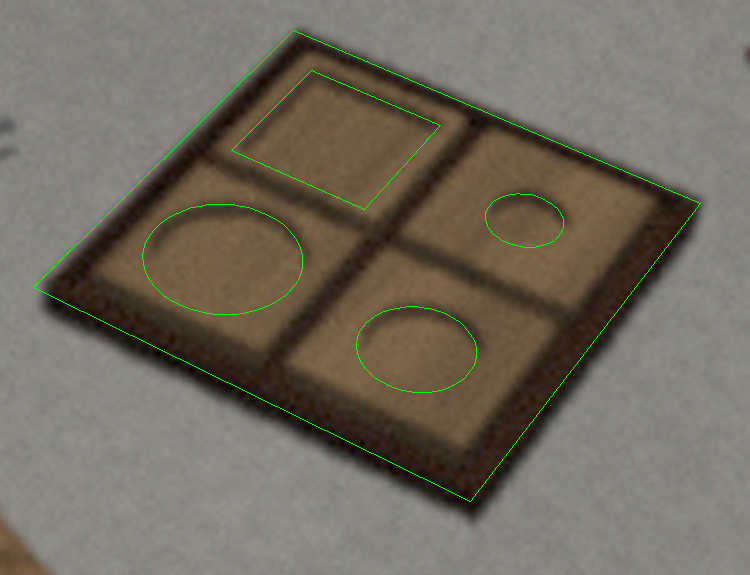

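View pics/ovt.png

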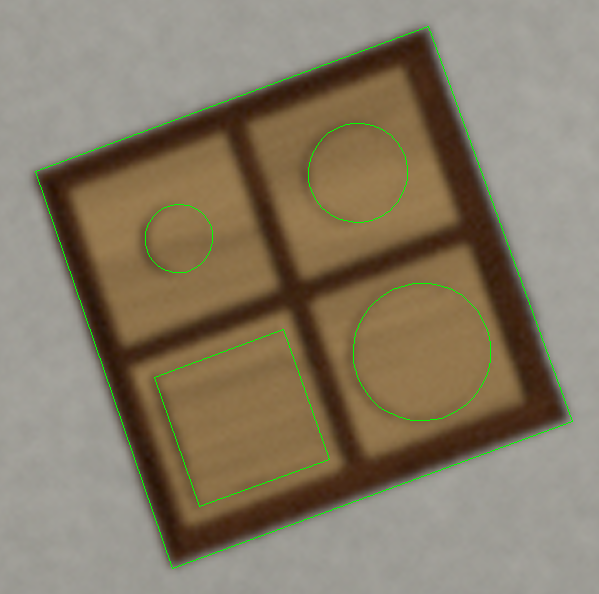

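The overlays agree: outlines match in the top view to under 1 mm and in the scene view to about 2 mm. I'll shift by +0.8 mm in x and start with the block.

```bash
cat >> h.py <<'E'
OB=dict(block=((478.3,-83.0),52,-1.5,28,"square"),thick=((591.8,-192.0),50,0,28,"wide"),
        mid=((473.3,-285.2),34,0,29,"middle"),thin=((472.3,-183.6),20,0,29,"narrow"))
def quat(phi):
    p=np.radians(phi);x=[np.cos(p),np.sin(p),0];y=[0,0,-1];z=np.cross(x,y)
    return np.roll(R.from_matrix(np.c_[x,y,z]).as_quat(),1)
def pick(bot,n,force=50):
    (x,y),w,phi,h,_=OB[n];q=quat(phi)
    bot.move_gripper(min(w+26,84))
    bot.move_to([x,y,140],q)
    hit=bot.servo_line([x,y,3+h],speed=110,until_force=10)
    if hit: print("HIT",bot.read_state()["ee_pos"]);return False
    bot.move_gripper(w-6,force);s=bot.read_state();print(n,"width",s["grip_width"],s["ee_pos"].round(1),s["clock"])
    bot.servo_line([x,y,150],speed=130);s=bot.read_state()
    print("lifted",s["grip_width"],s["ft_force"].round(1))
    return abs(s["grip_width"]-w)<4
def above(bot,n,dx=0.8):
    h=OB[n][3];p=pk(OB[n][4])+[dx,0];q=quat(A0)
    bot.move_to([*p,140],q)
    bot.servo_line([*p,10+h+22],speed=120);bot.dwell(.2)
    c={}
    s=bot.read_state();print("above",s["grip_width"],s["ft_force"].round(1),s["clock"])
    return p
def release(bot,n,p):
    w,h=OB[n][1],OB[n][3]
    bot.servo_line([*p,10+h+3],speed=50)
    hit=bot.servo_line([*p,10+h-2],speed=15,until_force=6)
    s=bot.read_state();print("down",hit,s["ee_pos"].round(1),"expect",10+h,s["ft_force"].round(1))
    if hit and s["ee_pos"][2]>10+h+3: print("TOO HIGH");return
    bot.move_gripper(w+14);bot.dwell(.1)
    bot.servo_line([*p,140],speed=130);print("t",bot.read_state()["clock"])
E
python3 - <<'E'
from h import *
from rig import bot
if pick(bot,"block"):
    p=above(bot,"block")
    for n in("scene","top"): 
        c=bot.read_camera(n);cv2.imwrite(f"pics/b_{n}.png",cv2.resize(c["image"][100:300,100:420],None,fx=2.4,fy=2.4))
E
```

```text
block width 51.30221337910217 [478.6 -83.1  31.6] 4.45
lifted 51.25250514222637 [ 0.3  0.3 -5.2]
above 51.363421433777056 [ 0.5  1.  -6.1] 7.6583
```

View pics/b_scene.png

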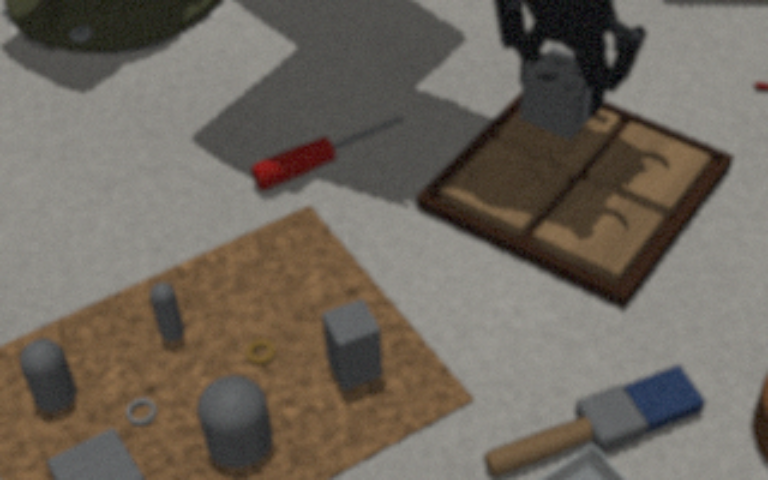

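The block is held upright over the square pocket, at about (560,95) in this view, and is parallel to the caddy. I'll lower it.

```bash
python3 - <<'E'
from h import *
from rig import bot
release(bot,"block",pk("square")+[0.8,0])
if pick(bot,"thick"):
    for n in("scene",): 
        c=bot.read_camera(n);cv2.imwrite(f"pics/b2_{n}.png",c["image"])
        overlay(c,"pics/b2o.png",(265,105,415,220),5)
E
```

```text
down True [477.8 208.8  38.7] expect 38 [0.  0.8 6.7]
t 9.9083
thick width 48.74825043354831 [ 592.  -192.1   31.9] 13.2167
lifted 48.379123123665266 [-0.2 -0.8 -4.5]
```

View pics/b2o.png

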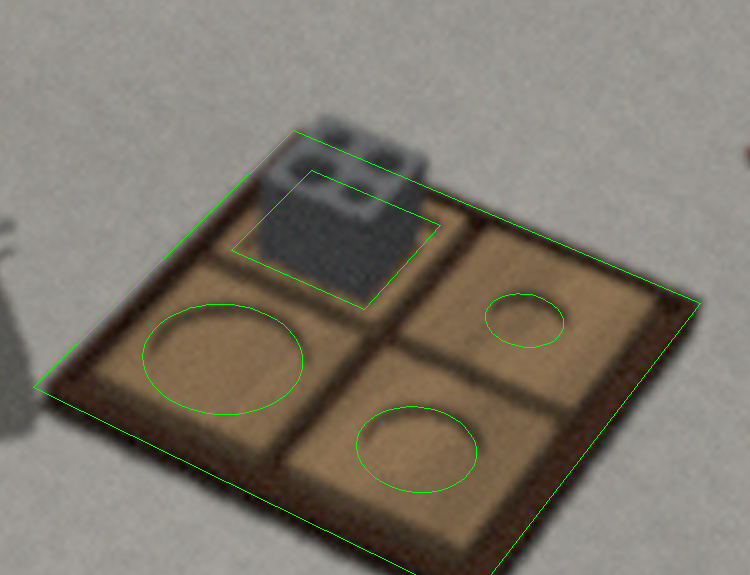

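View pics/b2_scene.png

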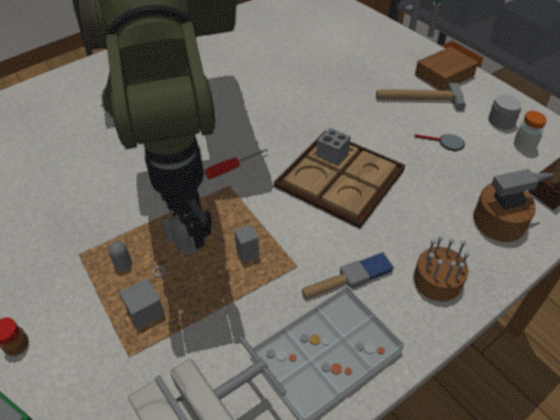

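The block sits in the square pocket, dimples up, and nothing else moved. The thick punch is lifted. Grip reads 48.4 mm for 50 mm, so I'll look at it before lowering.

```bash
python3 - <<'E'
from h import *
from rig import bot
p=above(bot,"thick")
c=bot.read_camera("scene");cv2.imwrite("pics/t1.png",cv2.resize(c["image"][90:240,230:430],None,fx=4,fy=4))
E
```

```text
above 48.83198652758031 [ 0.3 -0.8 -4.5] 16.5833
```

View pics/t1.png

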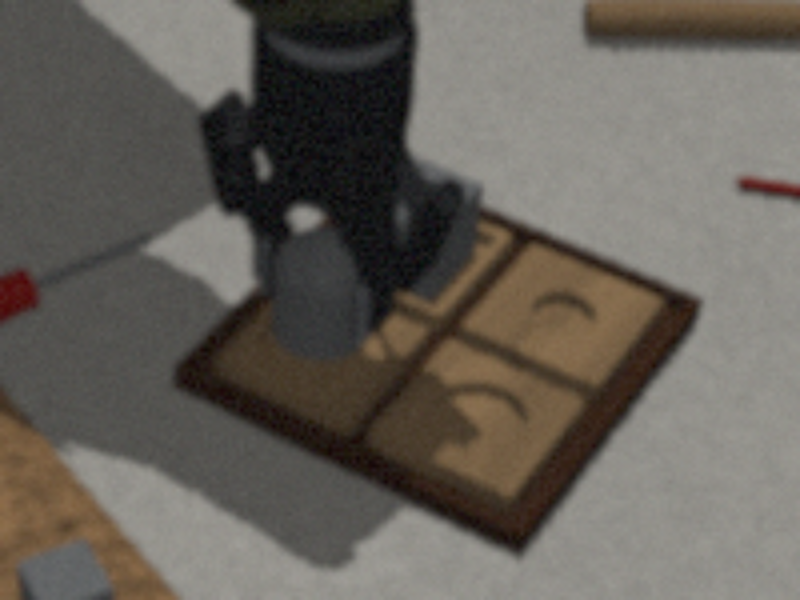

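The thick punch hangs upright over the wide pocket, foot near (320,350). I'll lower it and go on to the middle one.

```bash
python3 - <<'E'
from h import *
from rig import bot
release(bot,"thick",pk("wide")+[0.8,0])
if pick(bot,"mid",40):
    c=bot.read_camera("scene");cv2.imwrite("pics/m0.png",c["image"][100:260,240:440].repeat(3,0).repeat(3,1))
    p=above(bot,"mid")
    c=bot.read_camera("scene");cv2.imwrite("pics/m1.png",cv2.resize(c["image"][90:240,230:430],None,fx=4,fy=4))
E
```

```text
down True [507.5 121.7  38.9] expect 38 [-2.   0.7  7.4]
t 18.775
mid width 32.115472198722074 [ 473.6 -285.4   32.7] 21.9917
lifted 32.30431334180375 [-0.2 -0.8 -2.2]
above 32.031583923819575 [-0.5  0.6 -3.1] 25.7667
```

View pics/m0.png

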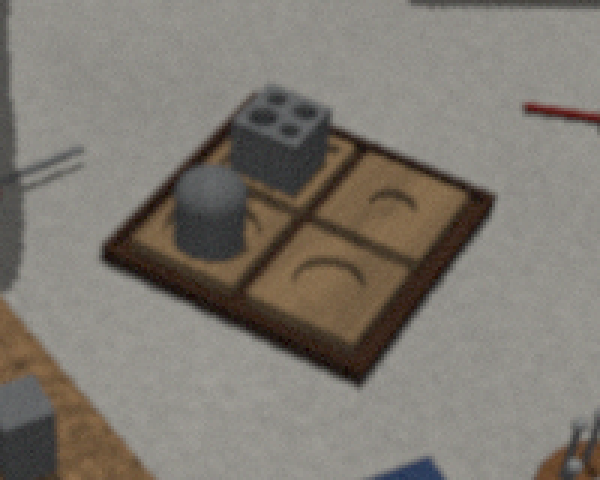

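View pics/m1.png

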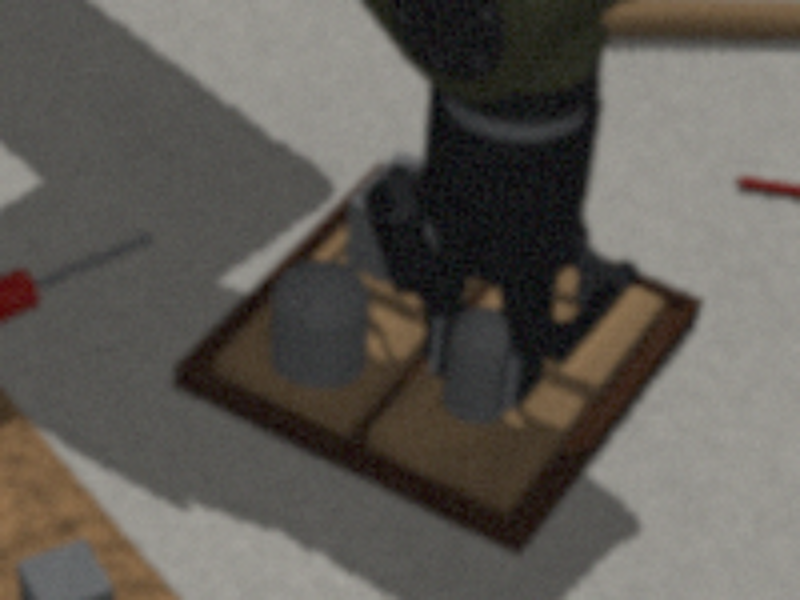

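The thick punch stands in the wide pocket at (210,215) in the first crop. The middle punch hangs upright over its pocket at (478,370) in the second.

```bash
python3 - <<'E'
from h import *
from rig import bot
release(bot,"mid",pk("middle")+[0.8,0])
if pick(bot,"thin",30):
    p=above(bot,"thin")
    c=bot.read_camera("scene");cv2.imwrite("pics/n1.png",cv2.resize(c["image"][90:240,230:430],None,fx=4,fy=4))
E
```

```text
down True [594.6 151.4  39.8] expect 39 [-1.5 -0.6  5.3]
t 27.9667
thin width 18.543467794618227 [ 472.6 -183.7   32.5] 31.0083
lifted 18.139891861368575 [ 0.9  0.1 -0.5]
above 18.378050484696097 [-0.5  0.5 -1.3] 34.6667
```

View pics/n1.png

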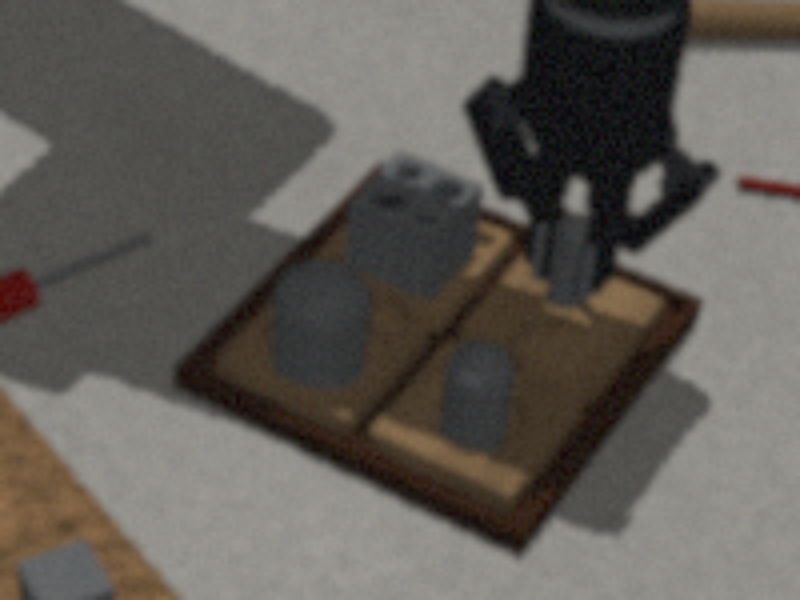

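The middle punch stands in its pocket at (478,395). The thin one hangs upright over the narrow pocket, foot near (568,300).

```bash
python3 - <<'E'
from h import *
from rig import bot
release(bot,"thin",pk("narrow")+[0.8,0])
j=[-0.9,0.3,1.521,0,1.321,0]
bot.servo_line([*(pk("narrow")+[.8,0]),250],speed=150)
bot.move_joints([1.27,0.3,1.521,0,1.321,-0.067])
d={n:bot.read_camera(n) for n in("scene","top")};pickle.dump(d,open("d1.pkl","wb"))
cv2.imwrite("pics/e_s.png",d["scene"]["image"])
overlay(d["top"],"pics/e_t.png",(132,145,268,280),4.4)
d0=pickle.load(open("d0.pkl","rb"))
P=cloud(d["top"]).reshape(-1,3)
H=dict(square=58,wide=68,middle=67,narrow=64)
for n,h in H.items():
    Q=P[(np.linalg.norm(P[:,:2]-pk(n),axis=1)<38)&(P[:,2]>30)];T=Q[Q[:,2]>h-4]
    print(n,pk(n).round(1),"mid",((Q.min(0)+Q.max(0))/2).round(1),"top",T.mean(0).round(1),"exp z",h,np.percentile(T[:,2],90).round(1))
    if n=="square":print(cv2.minAreaRect(T[:,:2].astype(np.float32)))
im0,im1=[x["top"]["image"][145:275,290:456].astype(int) for x in(d0,d)]
cv2.imwrite("pics/e_m.png",np.vstack([cv2.resize(i.astype(np.uint8),None,fx=2.3,fy=2.3) for i in(im0,im1)]))
print(bot.read_state()["clock"])
E
```

```text
down True [565.  238.5  39.6] expect 39 [-2.3 -0.3  6.2]
t 36.875
square [476.7 208.7] mid [477.2 208.3  46.5] top [477.1 208.5  57.4] exp z 58 59.7
((476.8689880371094, 208.2455291748047), (52.692596435546875, 51.163204193115234), 19.4432430267334)
wide [506.4 121.6] mid [506.6 120.3  50.7] top [506.5 121.6  65.9] exp z 68 67.9
middle [593.5 151.3] mid [594.6 149.4  49.9] top [593.9 149.5  65.4] exp z 67 67.6
narrow [563.8 238.4] mid [563.8 236.5  49.4] top [564.2 235.6  62.5] exp z 64 64.8
39.7667
```

View pics/e_s.png

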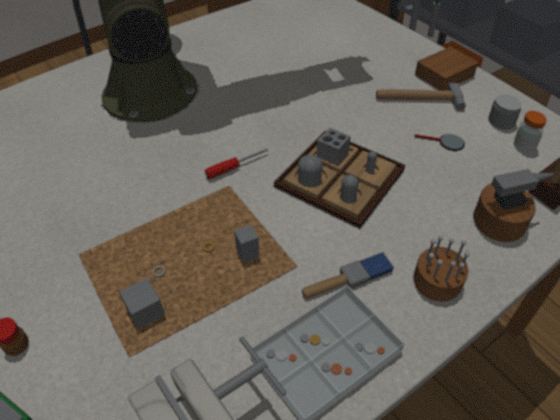

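View pics/e_t.png

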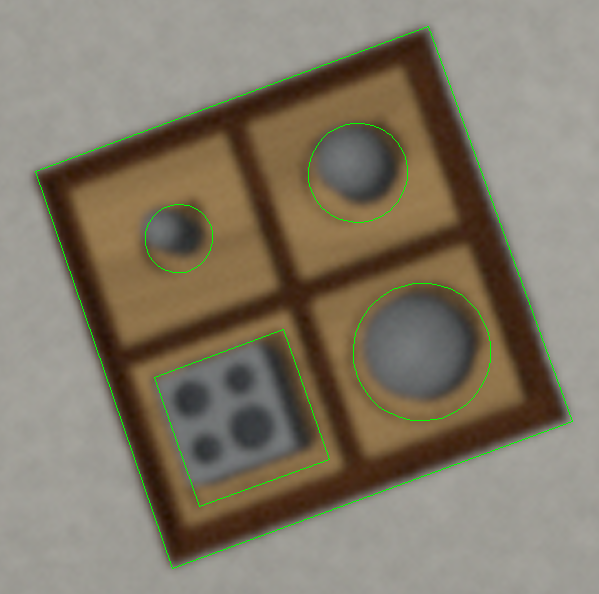

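View pics/e_m.png

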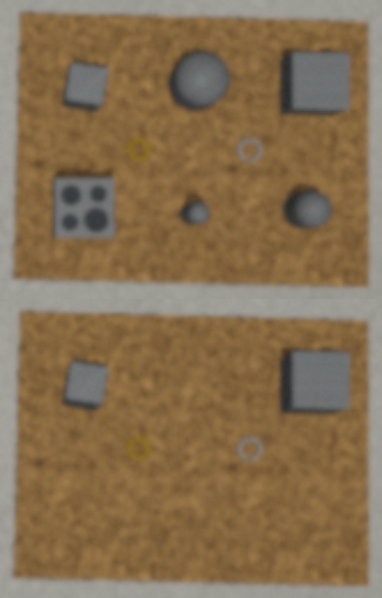

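All four pieces stand in their right pockets with tops at the expected heights. The plain block and stake are unmoved, and the arm is clear.

```bash
python3 -c "
from rig import bot
print(bot.finish_job())"
```

```text
the job is handed in; nothing more can be done
None
```

The doming set is in its caddy and the job is handed in, at about 40 s of the 112 s allowed. I placed the dimpled block first, turned parallel to the square pocket, then the thick, middle and thin punches in the wide, middle and narrow pockets.

**Seating:** each piece met its floor within 1 mm of the expected height. In the last pictures the tops are at floor level plus piece height, within 2 mm. Their centres are within 3 mm of the pocket centres.

**Look-alikes and the arm:** the plain block and square stake look the same before and after in the top view. The arm was clear at hand-in.

**Disagreements:** the top and scene cameras differed by about 2 mm in x, and I averaged them. The grip widths read 1–2 mm below the true diameters for all three punches, with no sign of slipping. I saw no failed checks, but finishing reports no verdict.

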